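Close the bench gauge on a ground parallel with three ratchet clicks

TASK

Check the ground parallel in the blue bench gauge: stand it lengthwise on the gauge's bed as it lies now (20 mm tall), and push it gently in between the guides, under the spindle, until it is fully home against the stop. Then wind the knob on top clockwise until the spindle closes on the parallel and the ratchet has clicked over three times and no more, and let go, leaving it clamped. Leave the ring gauge, the loupe, the plug gauge and the small carton where they are.

Things in the scene. Friction and masses are not known exactly. Their poses are not given: they have to be found in the camera images.
- gauge: blue bench gauge, fixed on the desk. Origin on the desk under the spindle axis; x from the open front to the column, y left, z up. Base 194 x 84 mm (x -114 to 80); the bed is a bright strip along it, 30 mm wide, 22 mm above the desk. Column at x 33 to 67; arm 40 mm wide, 64 to 92 mm above the desk, reaches forward to x -37; barrel 23 mm wide rises to 116 mm and carries the knob
- guide_mouth (a point): point on the bed in the middle line at the mouth of the guides, 37 mm in front of the spindle axis; axes as the gauge's. The two steel guides are 8 mm high; the mouth is 20 mm wide and narrows over 14 mm to 12.8 mm, then runs straight to the stop
- gauge_home (a point): point on the bed in the middle line, 43 mm in front of the spindle axis, 22 mm above the desk; axes as the gauge's. The parallel is home when its origin is here and its length lies along x: its inner end then touches the stop, a steel block 12 mm high whose face is 12 mm behind the spindle axis
- anvil (a point): point on the bed on the spindle axis; axes as the gauge's. Above it hangs the round spindle foot, 13 mm wide, which does not turn. It starts 1.8 to 5.1 mm above the top of a parallel standing on the bed; just how far is not known
- knob_grip (a point): point on the knob's axis at the height to grip, 131 mm above the desk; fixed to the gauge, axes as the gauge's (it does not turn with the knob). The dark round knurled knob is 33 mm wide, from 117 to 141 mm above the desk, free all round and above, and keeps its height. Clockwise seen from above drives the spindle down, 16 mm a turn, at a steady 0.1 N m
- knob_top (a point): centre of the knob's top, fixed to the gauge. Ratchet stop inside: once the spindle has closed, the torque climbs over about 0.5 rad to 0.2 N m, then the ratchet clicks over: the torque falls at once to nothing or a little less and climbs again, a click every 0.39 rad. Let go before a click, the knob springs back to the last click position, and stays. Anticlockwise loosens the spindle
- parallel: loose ground steel parallel, a plain bright bar 10 x 110 x 20 mm (x, y, z), about 0.17 kg, lying with its 20 mm side upright. Origin at the middle of its underside, y along its length; either end may go in first
- ring_gauge: bystander: steel setting ring, 59 mm wide, 18 mm high, lying by the carton; origin at the middle of its underside
- loupe: bystander: black loupe, 38 mm wide, 32 mm high; origin at the middle of its underside
- plug_gauge: bystander: plug gauge, 24 x 102 x 24 mm, lying behind the bench gauge; origin at the middle of its underside, y along its length
- small_carton: bystander: small printed carton, 33 x 92 x 66 mm; origin at the middle of its underside

How it is judged:
By the outcome, as a careful person would: the job done as asked, in the order asked, and still so for the second after the job is handed in, with the robot touching nothing.
It also fails if it takes over 72 s, if anything falls off the work surface, if the arm or the gripper's body presses on something with over 40 N, if the wrist force passes 120 N, or if a joint passes its speed limit or range.

ROBOT

A 7-joint arm with a two-finger parallel gripper is mounted at the origin on a cart in front of the work surface, level with it; the furniture and walls round the work are solid. World frame = base frame: x ahead of the robot, y to its left, z up, the work surface at z = 0. Lengths are in m, angles in rad, forces in N, time in s.
With the tool pointing down it reaches from about 0.4 to 0.85 m from the base axis. Payload 10.4 kg.
Tool frame: the origin (TCP) lies on the centre line of the jaws, within the pads' length; the fingertips stand 19 mm ahead of it and the grasp point (between the pads) is the TCP; z points along the fingers, y is the line along which they close (so a half turn about z gives the same grasp; the last joint's range is limited). The gripper opens to 85 mm and grips with 20 to 120 N. Pads are 22 mm wide; open, the fingers measure 114 mm over their backs; the gripper's body (76 mm by 85 mm) begins 54 mm behind the grasp point. The pads swing forward as they close: fully open they stand 13 mm farther back than shut.
Start: joints at [1.148, 0.332, -0.065, 1.46, 0.022, 1.35, -0.088], TCP at [0.243, -0.576, 0.25] pointing down, gripper open.
Joint ranges: [-2.6, 2.6], [-0.5, 2.12], [-1.47, 1.34], [0.16, 2.42], [-1.27, 4.41], [0.06, 2.06], [-2.6, 2.6]. Speed limits (rad/s): [2.22, 2.22, 2.79, 2.79, 3.14, 3.14, 3.14].

INTERFACE

Orientations are given as a rotation vector (axis times angle).
In Python, from bench import ctrl gives the robot as it stands.
- The arm moves only by the tool servo_tool, never from a script. Its argument "series" is a list of rows, each a list of 3 entries, a list of its own where there are three numbers: the opening in per cent of the stroke, from 0 (shut) to 100 (fully open), then the shift along the tool's x, y, z in cm, then the turn about the tool's z in units of 6 degrees (1.0 is 6 degrees). In form: [[claw, [tx, ty, tz], roll], ...]. A call has 1 to 12 rows; each row is the pose to reach, as a shift and turn from the pose commanded when the call began, along the tool's axes at that moment; what a row does not reach only later rows make up. A row lasts 1/12 s, in which the tool goes at most 41.7 mm and 7.16 degrees, less where a joint would pass 70% of its speed; a pose out of reach is approached as far as the arm can. A call with a gripper value outside its range is refused whole. The fingers move at their own pace and stop on an object; the grip force is fixed at half the most. Time passes only in rows, so rows that repeat a pose let the fingers close. It gives the time, the measured TCP pose, the force, the opening and the grip force at its end, in the units of the state.
- ctrl.sense(): the state, without advancing time (a new reading comes with each control period).
- ctrl.get_image(name): name is "scene" or "top" or "wrist"; returns a dict with "frame" (480x640x3 uint8, red, green, blue), "depth" (480x640 float32, m along the optical axis (not along the pixel's ray), 0 where there is no reading), "fx", "fy", "cx", "cy" (pixels), "world_from_camera" (4x4, takes a point from camera to world coordinates); the wrist camera has in their place "T_tool_cam" (4x4, takes a point from camera to tool coordinates, whose origin is the TCP and whose axes are the flange's). Camera axes: x right, y down, z forward; pixel columns grow to the right and rows downward; lengths in m; the calibration is good to about 2 mm. A picture is of the moment at which its call begins: read the wrist's pose just before it.
- ctrl.finish_job(): hands the job in; it is judged then, once.
Trained networks look in the newest picture that a camera, given by its name, has taken for a name from the list of things; names that differ only in an ending like _2 or _b are one class to them, and where a whole thing is asked for, a point or a joint stands for the part that bears it (a point fixed in the world has none). Each returns a list of dicts, best first, with "p" (0 to 1); they miss things now and then, are a little off and sometimes report something else, mostly with a low value. They report only what shows in the picture. A call takes as long as a camera call.
- ctrl.boxes_of(target, camera): "bbox" ([centre column, centre row, width, height] in pixels, round what is visible of it).
- ctrl.regions_of(target, camera): "mask" (480x640 bool, what is visible of it) and "bbox" ([centre column, centre row, width, height] in pixels, round what is visible of it).
- ctrl.spot_point(target, camera): "point" ([column, row] in pixels: a listed point, or the origin of a listed thing).
The state is a dict: "time_s": time; "q": joint angles; "qd": joint speeds; "effort": joint torques, N m; "eef_pos": TCP position; "eef_rot": TCP orientation; "contact_force": force on the tool from outside, world axes, zero at the start; "moment": the same for the moment, N m; "grip_width": finger opening in m; "grip_force": force on a finger pad.
Only numpy, scipy, OpenCV 4.12 (cv2) and the standard library are available. Lean on these libraries where they do the work, as an engineer would, in place of code of your own. Each camera call takes 0.05 s, during which the arm holds its last target. There are 200 camera calls.

## Working session

There is one attempt and no reset: what is moved stays moved. The work goes in short steps, Python scripts to look and compute and a tool call to move; the robot and the scene stay as the last step left them, time stands still between calls to the robot, and variables do not carry over. Pictures are saved under pics/ and viewed, at most 10 in all, crops included, and the job is handed in when it is done.

Besides the shell and the picture viewer there is one more tool, called after "Request:" as name([rows], argument=value, ...), one row to a line, values as JSON. servo_tool: Moves the arm, as the interface text tells. Its arguments: {"type":"object","properties":{"series":{"type":"array"}},"required":["series"]}

```bash
ls; mkdir -p pics
cat > h.py <<'E'
import numpy as np, cv2
from bench import ctrl
from scipy.spatial.transform import Rotation as R
def cam(n):
    s=ctrl.sense(); im=ctrl.get_image(n)
    if n=="wrist":
        T=np.eye(4);T[:3,:3]=R.from_rotvec(s["eef_rot"]).as_matrix();T[:3,3]=s["eef_pos"]
        im["W"]=T@np.array(im["T_tool_cam"])
    else: im["W"]=np.array(im["world_from_camera"])
    return im
def save(im,n): cv2.imwrite("pics/"+n+".png",im["frame"][:,:,::-1])
def ray(im,u,v,z):  # intersect pixel ray with plane z
    d=im["W"][:3,:3]@np.array([(u-im["cx"])/im["fx"],(v-im["cy"])/im["fy"],1.]);o=im["W"][:3,3]
    return o+d*(z-o[2])/d[2]
def cloud(im):
    v,u=np.mgrid[:480,:640];d=im["depth"]
    P=np.stack([(u-im["cx"])/im["fx"]*d,(v-im["cy"])/im["fy"]*d,d],-1)
    return P@im["W"][:3,:3].T+im["W"][:3,3]
def tool():
    s=ctrl.sense();return np.array(s["eef_pos"]),R.from_rotvec(s["eef_rot"]).as_matrix(),s
E
python3 - <<'E'
from h import *
p,M,s=tool();print(s["time_s"],p.round(4),M.round(3).tolist(),s["grip_width"])
for n in ["top","scene"]:
    im=cam(n);save(im,n+"0");C=cloud(im)
    print(n,im["W"][:3,3].round(3))
    for t in ["parallel","gauge","ring_gauge","loupe","plug_gauge","small_carton"]:
        for r in ctrl.regions_of(t,n)[:2]:
            m=r["mask"]&(im["depth"]>0)
            if m.sum()<5: continue
            Q=C[m];b=cv2.minAreaRect(Q[:,:2].astype(np.float32)*1000)
            print(t,round(r["p"],2),np.round(r["bbox"]),"med",np.median(Q,0).round(3),"zmax",np.percentile(Q[:,2],98).round(3),np.round(b[0]),np.round(b[1]),round(b[2]))
    for t in ["guide_mouth","gauge_home","anvil","knob_grip","knob_top"]:
        z={"knob_grip":.131,"knob_top":.141}.get(t,.022)
        for r in ctrl.spot_point(t,n)[:1]: print(t,round(r["p"],2),np.round(r["point"],1),ray(im,*r["point"],z).round(4))
E
```

```text
pics
0.0 [ 0.2431 -0.5754  0.2495] [[0.921, 0.389, -0.001], [0.389, -0.921, 0.001], [-0.0, -0.001, -1.0]] 0.08510792937758138
top [ 0.348 -0.005  1.253]
parallel 0.78 [412. 244.  37.  30.] med [ 0.628 -0.243  0.019] zmax 0.024 [ 629. -242.] [ 14. 113.] 38
gauge 0.61 [215. 288.  74.  88.] med [0.542 0.23  0.022] zmax 0.142 [554. 241.] [214.  88.] 32
ring_gauge 0.7 [360. 206.  24.  23.] med [ 0.73  -0.125  0.016] zmax 0.022 [ 730. -125.] [58. 56.] 8
loupe 0.66 [361. 206.  23.  25.] med [ 0.73  -0.125  0.016] zmax 0.022 [ 731. -127.] [58. 59.] 33
loupe 0.63 [398. 198.  34.  32.] med [ 0.735 -0.211  0.049] zmax 0.064 [ 741. -214.] [31. 92.] 45
plug_gauge 0.67 [191. 220.  37.  16.] med [0.712 0.302 0.02 ] zmax 0.027 [715. 296.] [22. 90.] 17
small_carton 0.8 [398. 195.  32.  32.] med [ 0.734 -0.21   0.049] zmax 0.064 [ 741. -214.] [31. 92.] 45
small_carton 0.71 [411. 244.  40.  27.] med [ 0.627 -0.241  0.019] zmax 0.024 [ 628. -241.] [ 13. 109.] 36
guide_mouth 0.65 [223.2 295. ] [0.5202 0.2168 0.022 ]
gauge_home 0.69 [219.7 293.5] [0.5242 0.2251 0.022 ]
anvil 0.97 [212.9 280.2] [0.557  0.2
[... 400 characters left out ...]
0.017] zmax 0.022 [ 731. -123.] [63. 63.] 39
loupe 0.63 [330. 152.  95.  68.] med [0.564 0.231 0.026] zmax 0.143 [528. 271.] [201. 175.] 32
loupe 0.53 [321. 298.  23.  22.] med [ 0.664 -0.108  0.023] zmax 0.035 [663. -97.] [35. 39.] 15
small_carton 0.84 [342. 363.  41.  58.] med [ 0.746 -0.225  0.049] zmax 0.065 [ 745. -210.] [43. 98.] 46
small_carton 0.71 [331. 150.  92.  67.] med [0.563 0.231 0.026] zmax 0.143 [526. 284.] [211. 199.] 32
guide_mouth 0.83 [322.7 167.9] [0.5403 0.2105 0.022 ]
gauge_home 0.95 [319.1 159.5] [0.5231 0.2318 0.022 ]
anvil 0.97 [338.9 161.5] [0.5669 0.2429 0.022 ]
knob_grip 0.77 [339.2 123.7] [0.5624 0.2468 0.131 ]
knob_top 0.63 [339.7 116. ] [0.5585 0.2593 0.141 ]
```

View pics/top0.png

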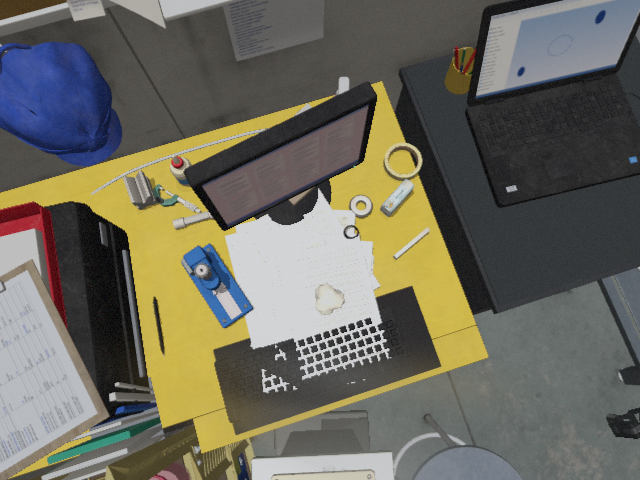

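View pics/scene0.png

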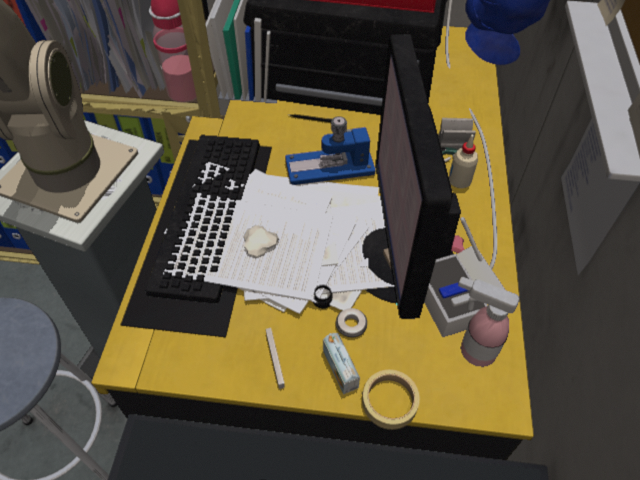

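Run:
```python
from h import *
for n in ["top","scene"]:
    im=cam(n);C=cloud(im).reshape(-1,3)
    near=(abs(C[:,0]-.56)<.18)&(abs(C[:,1]-.24)<.15)
    for lo,hi,nm in [(.1355,.15,"knob"),(.085,.1,"armtop"),(.015,.035,"base")]:
        Q=C[near&(C[:,2]>lo)&(C[:,2]<hi)];
        if nm=="base": Q=Q[(Q[:,0]<.66)]
        b=cv2.minAreaRect(Q[:,:2].astype(np.float32)*1000);print(n,nm,len(Q),Q.mean(0).round(4),np.round(b[0],1),np.round(b[1]),round(b[2],1),np.median(Q[:,2]).round(4))
```

```text
top knob 296 [0.6109 0.2059 0.1414] [643.6 185. ] [ 50. 232.] 49.5 0.1409
top armtop 698 [0.5924 0.2415 0.0931] [646.2 202.7] [105. 236.] 54.2 0.0931
top base 4350 [0.5122 0.1628 0.0208] [519.8 235.2] [280. 290.] 0.0 0.0207
scene knob 242 [0.6025 0.2107 0.1423] [642.6 183.3] [ 48. 232.] 50.0 0.1425
scene armtop 678 [0.5854 0.2438 0.0939] [614.7 176.1] [104. 230.] 28.3 0.0944
scene base 4338 [0.5246 0.1644 0.0227] [519.9 195.2] [280. 210.] 0.1 0.0226
```

The top view shows the parallel at (412,244) and the gauge at (215,288), with the knob at (202,270). A monitor stands close behind the gauge, so I'll measure its clearance and refine the gauge pose.

Run:
```python
from h import *
A=[]
for n in ["top","scene"]:
    im=cam(n);C=cloud(im);hsv=cv2.cvtColor(im["frame"],cv2.COLOR_RGB2HSV)
    B=(hsv[...,0]>100)&(hsv[...,0]<125)&(hsv[...,1]>120);ok=im["depth"]>0
    near=(abs(C[...,0]-.55)<.16)&(abs(C[...,1]-.24)<.12)&ok
    Q=C[near&B&(C[...,2]>.012)&(C[...,2]<.03)];b=cv2.minAreaRect(Q[:,:2].astype(np.float32)*1000);print(n,"base",len(Q),np.round(b[0],1),np.round(b[1]),round(b[2],1))
    Q=C[near&B&(C[...,2]>.085)&(C[...,2]<.1)];b=cv2.minAreaRect(Q[:,:2].astype(np.float32)*1000);print(n,"arm",len(Q),np.round(b[0],1),np.round(b[1]),round(b[2],1))
    k=ok&(np.hypot(C[...,0]-.561,C[...,1]-.244)<.035)&(C[...,2]>.136)&(C[...,2]<.15)
    Q=C[k];b=cv2.minEnclosingCircle(Q[:,:2].astype(np.float32)*1000);print(n,"knob",len(Q),Q.mean(0).round(4),b)
    A.append(C[ok])
P=np.concatenate(A);H=P[(P[:,2]>.16)&(P[:,2]<.7)&(P[:,0]>.38)&(P[:,0]<1)&(abs(P[:,1])<.45)]
for z in np.arange(.16,.6,.06):
    h=H[(H[:,2]>z)&(H[:,2]<=z+.06)]
    if len(h)<10: continue
    d=np.hypot(h[:,0]-.56,h[:,1]-.244);i=d.argmin();j=h[:,1].argmin();print(round(z,2),len(h),"near knob",d.min().round(3),h[i].round(3),"xmin",h[h[:,0].argmin()].round(3),"ymin",h[j].round(3),"ymax",h[h[:,1].argmax()].round(3))
im=ctrl.get_image("wrist");print(np.round(im["T_tool_cam"],3).tolist(),im["fx"])
```

```text
top base 1331 [545.7 233.3] [191.  83.] 32.3
top arm 536 [573.4 250.2] [102.  44.] 32.2
top knob 178 [0.5606 0.2429 0.1409] ((561.893798828125, 243.4745330810547), 17.202817916870117)
scene base 1294 [548.6 230.9] [192.  85.] 32.0
scene arm 554 [578.7 245.2] [101.  48.] 38.9
scene knob 163 [0.563  0.2398 0.1419] ((560.9640502929688, 241.7117919921875), 18.632762908935547)
0.16 11323 near knob 0.107 [0.659 0.203 0.202] xmin [0.38  0.402 0.218] ymin [ 0.996 -0.444  0.164] ymax [0.624 0.45  0.19 ]
0.22 12061 near knob 0.107 [0.659 0.203 0.252] xmin [0.38  0.41  0.225] ymin [ 0.821 -0.134  0.26 ] ymax [0.576 0.45  0.247]
0.28 11055 near knob 0.107 [0.66  0.205 0.297] xmin [0.38  0.425 0.326] ymin [ 0.818 -0.134  0.332] ymax [0.443 0.45  0.329]
0.34 10123 near knob 0.107 [0.66  0.205 0.385] xmin [0.659 0.2   0.376] ymin [ 0.82  -0.135  0.381] ymax [0.737 0.45  0.393]
0.4 13556 near knob 0.109 [0.661 0.203 0.401] xmin [0.661 0.2   0.402] ymin [ 0.823 -0.133  0.401] ymax [0.736 0.45  0.441]
0.46 11290 near knob 0.25 [0.745 0.412 0.461] xmin [0.736 0.444 0.461] ymin [ 1.    -0.101  0.506] ymax [0.766 0.45  0.494]
0.52 4746 near knob 0.301 [0.817 0.4   0.521] xmin [0.795 0.446 0.52 ] ymin [1.    0.076 0.528] ymax [0.91  0.45  0.564]
0.58 666 near knob 0.272 [0.827 0.195 0.604] xmin [0.827 0.195 0.604] ymin [0.829 0.194 0.602] ymax [0.874 0.273 0.607]
[[0.001, -0.958, -0.288, 0.073], [1.0, 0.001, -0.0, 0.001], [0.001, -0.288, 0.958, -0.123], [0.0, 0.0, 0.0, 1.0]] 337.53069425745997
```

Request:
servo_tool([
  [60,[4,-1.6,0.5],-1.2],
  [60,[8,-3.2,1],-2.4],
  [60,[12,-4.8,2],-3.6],
  [60,[16,-6.4,3],-4.8],
  [60,[20,-8,4],-6],
  [60,[24,-9.6,5],-7.2],
  [60,[28,-11.2,6],-8.4],
  [60,[32,-12.8,7],-9.6],
  [60,[36,-14.4,8],-10.8],
  [60,[40,-16,9],-12],
  [60,[44,-17.5,10],-13.2],
  [60,[47.6,-19,10],-14.4],
])

```text
time_s: 2.45
eef_pos: [0.5922, -0.2303, 0.1512]
eef_rot: [-1.82, -2.559, 0.001]
contact_force: [0.0, -1.6, -1.2]
grip_width: 0.0513
grip_force: 0.0
```

Request:
servo_tool([
  [60,[0,0,0],-1.2],
  [60,[0,0,0],-2.4],
  [60,[0,0,0],-2.95],
  [60,[0,0,0],-2.95],
  [60,[0,0,0],-2.95],
])

```text
time_s: 2.87
eef_pos: [0.5915, -0.2318, 0.1524]
eef_rot: [-1.416, -2.804, -0.0]
contact_force: [0.2, 0.1, 0.7]
grip_width: 0.0514
grip_force: 0.0
```

```bash
cat > bar.py <<'E'
from h import *
import sys
p,M,s=tool();print(s["time_s"],p.round(4),"xyaw",np.degrees(np.arctan2(M[1,0],M[0,0])).round(2),"tilt",M[:,2].round(4),np.round(s["q"],2),s["grip_width"],np.round(s["contact_force"],1),np.round(s["moment"],2))
im=cam("wrist");save(im,sys.argv[1]);C=cloud(im)
r=ctrl.regions_of("parallel","wrist")
for x in r[:2]: print(x["p"],np.round(x["bbox"]))
m=r[0]["mask"]&(im["depth"]>0)
zt=np.median(C[m][:,2]);m&=abs(C[...,2]-zt)<.006
v,u=np.where(m);Q=np.array([ray(im,a,b,zt) for a,b in zip(u,v)])
b=cv2.minAreaRect(Q[:,:2].astype(np.float32)*1000);print("top z",zt,np.round(b[0],1),np.round(b[1],1),round(b[2],2))
d=M.T@(np.array([b[0][0]/1000,b[0][1]/1000,zt])-p);print("centre in tool cm",(d*100).round(2))
E
python3 bar.py w1
```

```text
2.8667 [ 0.5915 -0.2318  0.1524] xyaw 126.4 tilt [-0.e+00  1.e-04 -1.e+00] [ 0.71  0.48 -0.55  1.53  0.26  1.21  0.76] 0.051422794256274405 [0.2 0.1 0.7] [-0.02  0.01 -0.01]
0.88 [349. 270.  19. 126.]
top z 0.019336452397744397 [ 626.4 -243.7] [ 10.3 110.7] 36.88
centre in tool cm [-3.03  2.1  13.3 ]
```

The wrist view gives a 10.3 x 110.7 mm bar whose top is at 19 mm, which matches the parallel. I'm approaching it now.

Request:
servo_tool([
  [60,[0.5,1,2],-0.08],
  [60,[0.5,2.1,4],-0.08],
  [60,[0.5,2.1,6],-0.08],
  [60,[0.5,2.1,8],-0.08],
  [60,[0.5,2.1,9],-0.08],
  [60,[0.5,2.1,9],-0.08],
  [60,[0.5,2.1,9],-0.08],
])

```text
time_s: 3.55
eef_pos: [0.6055, -0.2152, 0.0628]
eef_rot: [-1.402, -2.811, 0.0]
contact_force: [0.3, -0.1, 0.8]
grip_width: 0.0512
grip_force: 0.0
```

```bash
python3 bar.py w2; python3 -c "
from h import *
p,M,s=tool();print((M.T@(np.array([.6264,-.2437,.02])-p)*100).round(2))"
```

```text
3.55 [ 0.6055 -0.2152  0.0628] xyaw 126.98 tilt [-1.e-04  0.e+00 -1.e+00] [ 0.66  0.59 -0.52  1.58  0.32  1.06  0.7 ] 0.05121165613205278 [ 0.3 -0.1  0.8] [ 0.   -0.02 -0.01]
0.81 [321. 324.  23. 161.]
top z 0.01945500804097175 [ 623.7 -239.7] [  9.8 102.4] 36.65
centre in tool cm [-3.05 -0.01  4.33]
[-3.46 -0.1   4.4 ]
```

View pics/w2.png

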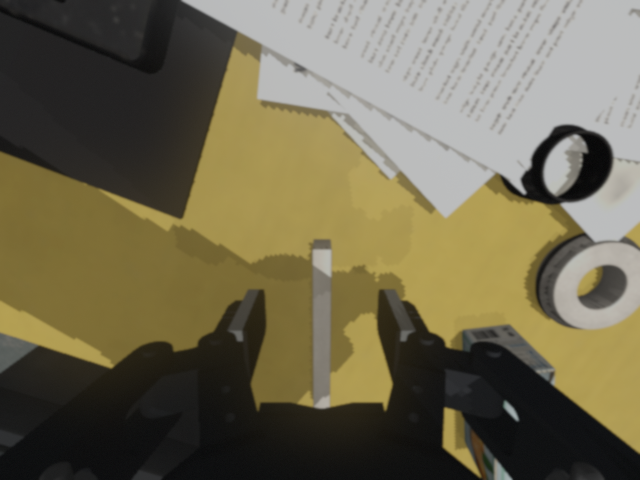

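The bar's near end is at (321,242), centred between the open jaws, and the loupe, ring and carton are clear. I'm descending and gripping.

Request:
servo_tool([
  [60,[0,0,1.5],0],
  [60,[0,-0.05,3],0],
  [60,[0,-0.05,4.1],0],
  [60,[0,-0.05,4.1],0],
  [0,[0,-0.05,4.1],0],
  [0,[0,-0.05,4.1],0],
  [0,[0,-0.05,4.1],0],
  [0,[0,-0.05,4.1],0],
  [0,[0,-0.05,4.1],0],
  [0,[0,-0.05,4.1],0],
  [0,[0,-0.05,4.1],0],
  [0,[0,-0.05,4.1],0],
])

```text
time_s: 4.65
eef_pos: [0.6057, -0.2155, 0.0223]
eef_rot: [1.4, 2.811, 0.0]
contact_force: [0.1, 1.3, 6.5]
grip_width: 0.0084
grip_force: 60.3
```

Request:
servo_tool([
  [0,[0,0,-1.5],0],
  [0,[0,0,-4],0],
  [0,[1,0.2,-7],-0.5],
  [0,[4,1,-8],-1.5],
  [0,[8,1.8,-8],-2.7],
  [0,[12,2.7,-8],-3.9],
  [0,[16,3.6,-8],-5.1],
  [0,[20,4.5,-8],-6.3],
  [0,[24,5.4,-8],-7.5],
  [0,[28,6.3,-8],-8.7],
  [0,[32,7.2,-8],-9.9],
  [0,[36,8.1,-8],-11.1],
])

```text
time_s: 5.65
eef_pos: [0.4517, 0.122, 0.1021]
eef_rot: [-0.374, 3.119, -0.002]
contact_force: [1.0, 0.8, -1.8]
grip_width: 0.0083
grip_force: 59.4
```

```bash
cat > go.py <<'E'
# usage: go.py gx gy z yaw_off : move (cm, units) to bring TCP to gauge coordinates (mm)
from h import *
import sys
S=np.array([.5613,.242]);Y=np.radians(32.2)
a=[float(x) for x in sys.argv[1:]]
p,M,s=tool();G=np.array([[np.cos(Y),-np.sin(Y)],[np.sin(Y),np.cos(Y)]])
print(round(s["time_s"],2),"TCP gauge mm",(G.T@(p[:2]-S)*1000).round(1),"z",p[2].round(4),"xyaw rel",(np.degrees(np.arctan2(M[1,0],M[0,0])-Y)%360).round(2),"tilt",M[:,2].round(3),"q",np.round(s["q"],2),"w",round(s["grip_width"],4),"F",np.round(s["contact_force"],1),"m",np.round(s["moment"],2))
if a:
    t=S+G@np.array(a[:2])/1000;d=M.T@(np.array([*t,a[2]/1000])-p)
    r=-((np.radians(a[3])+Y-np.arctan2(M[1,0],M[0,0])+np.pi)%(2*np.pi)-np.pi)
    print("shift cm",(d*100).round(2),"roll",(np.degrees(r)/6).round(2))
E
python3 go.py -150 0 100 180
```

```text
5.65 TCP gauge mm [-156.6  -43.2] z 0.1021 xyaw rel 161.47 tilt [ 0.001 -0.001 -1.   ] q [ 0.53  0.27 -0.97  1.99  0.26  1.01  1.24] w 0.0083 F [ 1.   0.8 -1.8] m [ 0.09 -0.03  0.02]
shift cm [0.74 4.3  0.2 ] roll -3.09
```

Request:
servo_tool([
  [0,[0.3,1.5,0.2],-1.1],
  [0,[0.5,3,0.2],-2.2],
  [0,[0.7,4.3,0.2],-3.1],
  [0,[0.7,4.3,0.2],-3.1],
  [0,[0.7,4.3,0.2],-3.1],
  [0,[0.7,4.3,0.2],-3.1],
])

```text
time_s: 6.15
eef_pos: [0.4366, 0.1601, 0.0996]
eef_rot: [-0.859, 3.022, -0.001]
contact_force: [0.3, -0.8, -1.0]
grip_width: 0.0086
grip_force: 59.4
```

```bash
python3 go.py -135 0 60 180
cat > gv.py <<'E'
from h import *
import sys
S=np.array([.5613,.242]);Y=np.radians(32.2);G=np.array([[np.cos(Y),-np.sin(Y)],[np.sin(Y),np.cos(Y)]])
im=cam("wrist");save(im,sys.argv[1])
def loc(u,v,z): return (G.T@(ray(im,u,v,z)[:2]-S)*1000).round(1)
for t in ["guide_mouth","gauge_home","anvil"]:
    for r in ctrl.spot_point(t,"wrist")[:1]: print(t,round(r["p"],2),np.round(r["point"],1),"gauge",loc(*r["point"],.022))
C=cloud(im);p,M,s=tool()
for r in ctrl.regions_of("parallel","wrist")[:1]:
    m=r["mask"]&(im["depth"]>0);zt=np.median(C[m][:,2]);m&=abs(C[...,2]-zt)<.006;v,u=np.where(m)
    Q=np.array([loc(a,b,zt) for a,b in zip(u,v)]);b=cv2.minAreaRect(Q.astype(np.float32));print("bar",round(r["p"],2),"ztop",zt.round(4),np.round(b[0],1),np.round(b[1],1),round(b[2],2),"x",Q[:,0].min(),Q[:,0].max())
    f=np.polyfit(Q[:,0],Q[:,1],1);print("line slope deg",np.degrees(np.arctan(f[0])).round(2),"y@-100",np.polyval(f,-100).round(2))
hsv=cv2.cvtColor(im["frame"],cv2.COLOR_RGB2HSV);B=(hsv[...,0]>100)&(hsv[...,0]<125)&(hsv[...,1]>120)
L=(C[...,:2]-S)@G*1000
k=B&(im["depth"]>0)&(abs(L[...,0]+60)<70)&(abs(L[...,1])<70)&(C[...,2]>.012)&(C[...,2]<.032)
for x in range(-110,-30,20):
    q=L[k&(abs(L[...,0]-x)<8)][:,1]
    if len(q)>20: print(x,"blue y range",q.min().round(1),q.max().round(1),"mid",((q.min()+q.max())/2).round(2))
q=L[k];print("blue xmin",q[:,0].min().round(1) if len(q) else None,"z",np.median(C[k][:,2]) if len(q) else None)
E
python3 gv.py w3
```

```text
6.15 TCP gauge mm [-149.2   -2.8] z 0.0996 xyaw rel 179.53 tilt [ 0.    -0.001 -1.   ] q [ 0.51  0.29 -1.05  2.    0.3   1.02  1.44] w 0.0086 F [ 0.3 -0.8 -1. ] m [-0.02  0.02 -0.01]
shift cm [-1.42  0.3   3.96] roll -0.08
guide_mouth 0.79 [327.5 407.3] gauge [-36.5   0.3]
gauge_home 0.66 [332.4 396.3] gauge [-46.2   3.8]
bar 0.97 ztop 0.0968 [-139.1   -3.5] [ 9.8 65.8] 89.9 x -172.0 -106.2
line slope deg -0.5 y@-100 -3.83
-110 blue y range 26.9 40.0 mid 33.44
-90 blue y range 34.9 40.0 mid 37.43
-50 blue y range -16.7 -15.8 mid -16.29
blue xmin -113.7 z 0.020632596283805635
```

View pics/w3.png

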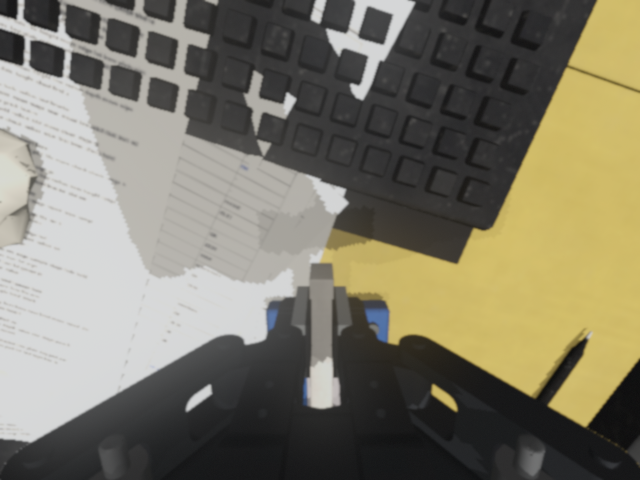

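The bar is held straight at column 321. The gauge base's front edge spans columns 268 to 388. I'll refine the base's lateral position.

Run:
```python
from h import *
S=np.array([.5613,.242]);Y=np.radians(32.2);G=np.array([[np.cos(Y),-np.sin(Y)],[np.sin(Y),np.cos(Y)]])
im=cam("wrist");hsv=cv2.cvtColor(im["frame"],cv2.COLOR_RGB2HSV);B=(hsv[...,0]>100)&(hsv[...,0]<125)&(hsv[...,1]>120)
for v in range(296,345,4):
    u=np.where(B[v,240:420])[0]+240
    if len(u)>3: print(v,u.min(),u.max(),[(G.T@(ray(im,a,v,.022)[:2]-S)*1000).round(1).tolist() for a in (u.min(),u.max())])
```

```text
312 368 385 [[-113.8, 27.7], [-113.7, 38.9]]
316 368 385 [[-110.8, 27.8], [-110.7, 39.1]]
320 369 385 [[-107.8, 28.5], [-107.8, 39.2]]
324 377 385 [[-104.8, 34.0], [-104.7, 39.4]]
328 380 385 [[-101.7, 36.2], [-101.7, 39.5]]
332 379 385 [[-98.7, 35.6], [-98.7, 39.7]]
336 377 385 [[-95.6, 34.4], [-95.6, 39.8]]
340 381 384 [[-92.5, 37.3], [-92.5, 39.3]]
```

Request:
servo_tool([
  [0,[-0.6,0.2,1],-0.08],
  [0,[-1.2,0.38,3],-0.08],
  [0,[-1.2,0.38,4.8],-0.08],
  [0,[-1.2,0.38,5.2],-0.08],
  [0,[-1.2,0.38,5.2],-0.08],
  [0,[-1.2,0.38,5.2],-0.08],
])

```text
time_s: 6.95
eef_pos: [0.4445, 0.1707, 0.0479]
eef_rot: [-0.877, 3.017, 0.0]
contact_force: [-0.3, 0.1, -0.4]
grip_width: 0.0083
grip_force: 59.3
```

```bash
python3 go.py -76 0 45 180;  python3 gv.py w4
```

```text
6.95 TCP gauge mm [-136.8    2. ] z 0.0479 xyaw rel 180.21 tilt [-0.  0. -1.] q [ 0.41  0.41 -0.98  2.01  0.42  0.94  1.35] w 0.0083 F [-0.3  0.1 -0.4] m [-0.03  0.06  0.  ]
shift cm [-6.08 -0.22  0.29] roll 0.03
bar 0.94 ztop 0.0451 [-126.9    1.5] [66.3  9.6] 0.21 x -160.1 -93.8
line slope deg 0.28 y@-100 1.58
-110 blue y range -37.9 40.9 mid 1.48
blue xmin -114.9 z 0.020218207620825962
```

View pics/w4.png

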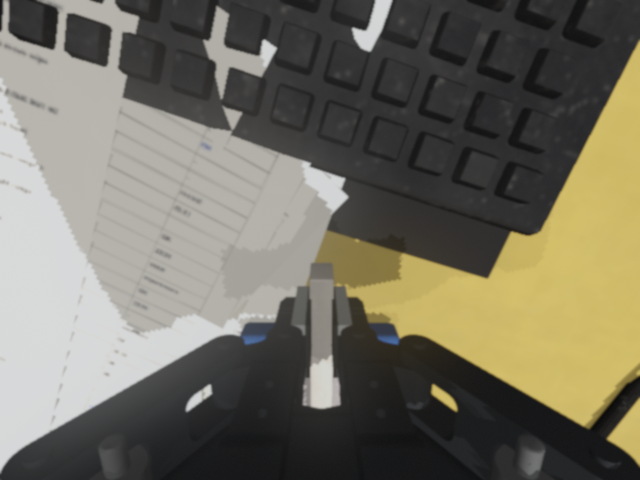

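The base spans columns 243 to 398 and the bar sits at 321, so it's centred. I'm lowering onto the bed and entering the guides.

Request:
servo_tool([
  [0,[0,0,0.12],0],
  [0,[0,0,0.22],0],
  [0,[-0.5,0,0.22],0],
  [0,[-1,0,0.22],0],
  [0,[-1.5,0,0.22],0],
  [0,[-2,0,0.22],0],
  [0,[-2.5,0,0.22],0],
  [0,[-3,0,0.22],0],
  [0,[-3,0,0.22],0],
])

```text
time_s: 7.95
eef_pos: [0.4706, 0.1874, 0.0453]
eef_rot: [-0.877, 3.016, 0.001]
contact_force: [-0.2, 0.1, -1.8]
grip_width: 0.0086
grip_force: 59.4
```

```bash
python3 go.py -76 2 45 180
```

```text
7.95 TCP gauge mm [-105.8    2.1] z 0.0453 xyaw rel 180.21 tilt [ 0.001  0.001 -1.   ] q [ 0.34  0.47 -0.94  1.94  0.46  0.96  1.31] w 0.0086 F [-0.2  0.1 -1.8] m [-0.07 -0.15 -0.06]
shift cm [-2.98 -0.02  0.03] roll 0.04
```

Request:
servo_tool([
  [0,[-0.4,0,0],0],
  [0,[-0.8,0,0],0],
  [0,[-1.2,0,0],0],
  [0,[-1.6,0,0],0],
  [0,[-2,0,0],0],
  [0,[-2.4,0,0],0],
  [0,[-2.6,0,0],0],
  [0,[-2.6,0,0],0],
])

```text
time_s: 8.62
eef_pos: [0.4921, 0.2009, 0.0452]
eef_rot: [-0.877, 3.017, 0.0]
contact_force: [0.4, 0.2, -1.9]
grip_width: 0.0084
grip_force: 59.4
```

```bash
python3 go.py -76 2 45 180
```

```text
8.62 TCP gauge mm [-80.5   2.1] z 0.0452 xyaw rel 180.21 tilt [ 0.  0. -1.] q [ 0.29  0.52 -0.92  1.88  0.49  0.99  1.3 ] w 0.0084 F [ 0.4  0.2 -1.9] m [-0.06 -0.07 -0.07]
shift cm [-0.45 -0.01  0.02] roll 0.03
```

Request:
servo_tool([
  [0,[-0.15,0,0],0],
  [0,[-0.3,0,0],0],
  [0,[-0.3,0,0],0],
])

```text
time_s: 8.87
eef_pos: [0.4936, 0.2018, 0.0449]
eef_rot: [0.876, -3.015, 0.001]
contact_force: [-2.0, -2.9, -1.7]
grip_width: 0.0086
grip_force: 59.5
```

```bash
python3 go.py -76 2 45 180
```

```text
8.87 TCP gauge mm [-78.7   2. ] z 0.0449 xyaw rel 180.2 tilt [-0.001 -0.001 -1.   ] q [ 0.29  0.52 -0.92  1.87  0.49  0.99  1.3 ] w 0.0086 F [-2.  -2.9 -1.7] m [-0.45  0.6  -0.04]
shift cm [-0.27 -0.   -0.01] roll 0.03
```

Request:
servo_tool([
  [0,[-0.1,0,0],0],
  [0,[-0.2,0,0],0],
  [0,[-0.2,0,0],0],
  [0,[-0.2,0,0],0],
])

```text
time_s: 9.2
eef_pos: [0.4937, 0.2018, 0.0443]
eef_rot: [0.875, -3.012, 0.003]
contact_force: [-11.0, -6.8, 3.3]
grip_width: 0.0088
grip_force: 60.2
```

```bash
python3 go.py -76 2 45 180
```

```text
9.2 TCP gauge mm [-78.6   2. ] z 0.0443 xyaw rel 180.2 tilt [-0.005 -0.004 -1.   ] q [ 0.29  0.53 -0.91  1.87  0.5   1.    1.29] w 0.0088 F [-11.   -6.8   3.3] m [-1.24  2.06  0.04]
shift cm [-0.26 -0.   -0.07] roll 0.03
```

The bar stops hard at about 13 N and doesn't advance, at the expected position (TCP x = -78.6), so it's home. I'm relieving the push and releasing.

Request:
servo_tool([
  [0,[0.2,0,0],0],
  [0,[0.25,0,-0.05],0],
  [20,[0.25,0,-0.05],0],
  [35,[0.25,0,-0.05],0],
  [35,[0.25,0,-0.05],0],
  [35,[0.25,0,-0.05],0],
  [35,[0.25,0,-0.05],0],
  [35,[0.25,0,-1.5],0],
  [35,[0.4,0,-3],0],
  [35,[2,0,-5],0],
  [35,[4,0,-7],0],
  [35,[4,0,-7],0],
])

```text
time_s: 10.2
eef_pos: [0.4618, 0.1817, 0.1193]
eef_rot: [-0.877, 3.013, -0.004]
contact_force: [2.0, -0.4, 0.9]
grip_width: 0.03
grip_force: 0.0
```

```bash
python3 go.py -76 2 45 180;  python3 gv.py w5
python3 - <<'E'
from h import *
for n in ["scene"]:
    im=cam(n);f=im["frame"][90:210,260:400,::-1];cv2.imwrite("pics/s5.png",cv2.resize(f,None,fx=5,fy=5,interpolation=cv2.INTER_CUBIC)[:600,:700])
E
```

```text
10.2 TCP gauge mm [-116.3    2.1] z 0.1193 xyaw rel 180.24 tilt [ 0.004 -0.001 -1.   ] q [ 0.45  0.34 -1.03  1.91  0.33  1.08  1.41] w 0.03 F [ 2.  -0.4  0.9] m [ 0.01 -0.06 -0.06]
shift cm [-4.01  0.    7.44] roll 0.04
guide_mouth 0.88 [320.2 352.8] gauge [-35.5   0.8]
gauge_home 0.75 [320.2 343.3] gauge [-43.8   0.8]
anvil 0.95 [320.  390.5] gauge [-1.   0.8]
bar 0.82 ztop 0.0415 [-59.5   1.9] [84.3  9.9] 0.57 x -101.6 -17.4
line slope deg 0.23 y@-100 1.58
-110 blue y range -24.4 39.3 mid 7.45
-90 blue y range -38.0 39.8 mid 0.9
-70 blue y range -21.6 24.8 mid 1.57
-50 blue y range -23.5 27.1 mid 1.81
blue xmin -113.7 z 0.020610636272364702
```

View pics/w5.png

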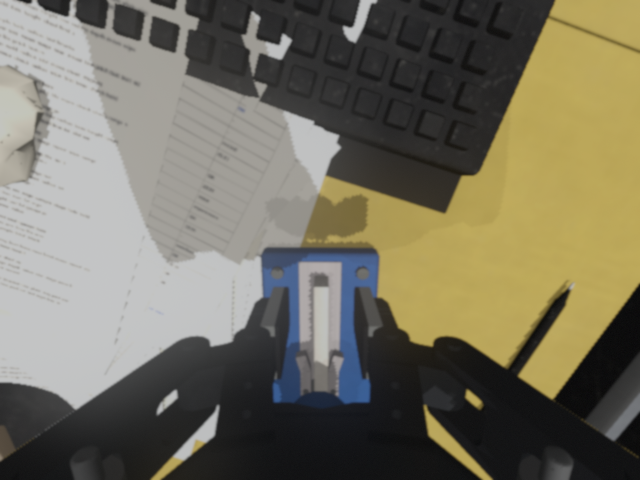

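The bar lies between the guides, with its end face at rows 275 to 287. I'll measure its outer end more exactly and work out the move to the knob.

```bash
python3 - <<'E'
from h import *
S=np.array([.5613,.242]);Y=np.radians(32.2);G=np.array([[np.cos(Y),-np.sin(Y)],[np.sin(Y),np.cos(Y)]])
im=cam("wrist");C=cloud(im);L=(C[...,:2]-S)@G*1000
for v in range(264,300,3): print(v,im["frame"][v,320].tolist(),L[v,320].round(1),C[v,320,2].round(4),(G.T@(ray(im,320,v,.042)[:2]-S)*1000).round(1))
p,M,s=tool()
im=cam("scene")
E
python3 go.py -60 1.5 200 180
```

```text
264 [157, 153, 154] [-108.9    0.8] 0.0224 [-116.2    0.8]
267 [178, 172, 171] [-106.5    0.8] 0.0217 [-114.3    0.8]
270 [178, 172, 171] [-104.3    0.9] 0.0217 [-112.3    0.9]
273 [172, 166, 164] [-101.9    0.9] 0.0213 [-110.3    0.9]
276 [112, 108, 107] [-99.6   0.9] 0.0213 [-108.2    0.9]
279 [92, 89, 86] [-99.4   0.9] 0.0259 [-106.2    0.9]
282 [94, 91, 88] [-99.5   0.9] 0.0312 [-104.2    0.9]
285 [96, 94, 90] [-99.3   0.9] 0.0356 [-102.1    0.9]
288 [125, 122, 118] [-99.3   0.9] 0.0403 [-100.1    0.9]
291 [190, 190, 183] [-98.    0.9] 0.0419 [-98.    0.9]
294 [192, 191, 184] [-96.3   0.9] 0.0429 [-95.9   0.9]
297 [191, 192, 184] [-93.3   0.9] 0.0409 [-93.8   0.9]
10.6 TCP gauge mm [-115.9    2.3] z 0.1147 xyaw rel 180.23 tilt [-0.001  0.    -1.   ] q [ 0.44  0.35 -1.03  1.91  0.34  1.07  1.41] w 0.0297 F [0.9 0.1 0. ] m [ 0.02 -0.01 -0.03]
shift cm [-5.58 -0.09 -8.53] roll 0.04
```

Request:
servo_tool([
  [70,[0,0,-3.5],-1],
  [70,[0,0,-7],-2],
  [70,[-2,0,-8.5],-3],
  [70,[-5,-0.1,-8.5],-4],
  [70,[-8,-0.1,-8.5],-5],
  [70,[-11,-0.1,-8.5],-6],
  [70,[-11.6,-0.1,-8.5],-7],
  [70,[-11.6,-0.1,-8.5],-7],
  [70,[-11.6,-0.1,-8.5],-7],
  [70,[-11.6,-0.1,-8.5],-7],
])

```text
time_s: 11.43
eef_pos: [0.5599, 0.2431, 0.1999]
eef_rot: [1.895, -2.504, -0.0]
contact_force: [0.3, 0.1, 0.0]
grip_width: 0.0599
grip_force: 0.0
```

```bash
python3 go.py 0 1.3 131 222
python3 - <<'E'
from h import *
S=np.array([.5613,.242]);Y=np.radians(32.2);G=np.array([[np.cos(Y),-np.sin(Y)],[np.sin(Y),np.cos(Y)]])
im=cam("wrist");save(im,"w6");C=cloud(im);p,M,s=tool()
L=(C[...,:2]-S)@G*1000
k=(im["depth"]>0)&(np.hypot(L[...,0],L[...,1])<32)&(C[...,2]>.136)&(C[...,2]<.147)
v,u=np.where(k);print(len(u))
if len(u)>20:
    P=np.array([ray(im,a,b,.141)[:2] for a,b in zip(u,v)]);b=cv2.minEnclosingCircle(P.astype(np.float32)*1000);print("circ",b,"z",np.median(C[k][:,2]),"gauge",G.T@(np.array(b[0])/1000-S)*1000, "tool",M.T[:2,:2]@(np.array(b[0])/1000-p[:2])*100)
for t in ["knob_top","knob_grip"]:
    for r in ctrl.spot_point(t,"wrist")[:1]:
        q=ray(im,*r["point"],.141 if t=="knob_top" else .131);print(t,r["p"],np.round(r["point"]),G.T@(q[:2]-S)*1000)
E
```

```text
11.43 TCP gauge mm [-0.6  1.7] z 0.1999 xyaw rel 222.04 tilt [-0.001 -0.    -1.   ] q [ 0.31  0.57 -1.1   1.53  0.51  1.36  2.04] w 0.0599 F [0.3 0.1 0. ] m [-0.02  0.03  0.01]
shift cm [-0.03 -0.07  6.89] roll 0.01
2420
circ ((559.7610473632812, 240.0531768798828), 16.973953247070312) z 0.1410309752981719 gauge [-2.33966706 -0.82731707] tool [ 0.26792711 -0.04852498]
knob_top 0.92 [323. 271.] [-2.41457094  1.08314858]
knob_grip 0.56 [320. 264.] [-1.62338977 -0.25705223]
```

View pics/w6.png

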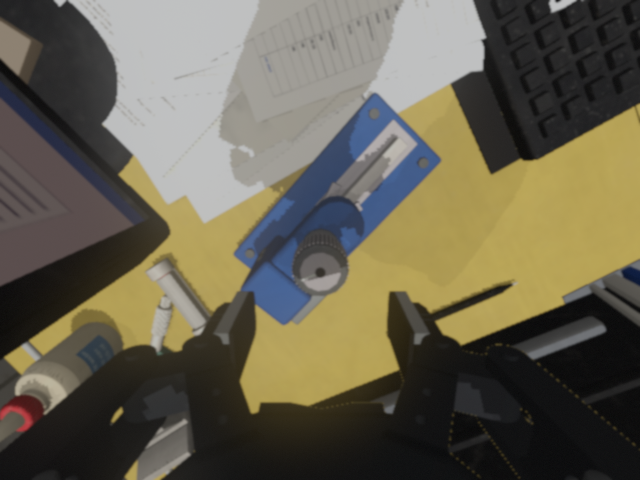

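The knob is centred between the jaws at (320,272), and the monitor clears at the left. I'm descending and gripping the knob.

Request:
servo_tool([
  [70,[0.2,-0.03,2],0],
  [70,[0.2,-0.03,4],0],
  [70,[0.2,-0.03,6],0],
  [70,[0.2,-0.03,6.9],0],
  [70,[0.2,-0.03,6.9],0],
  [0,[0.2,-0.03,6.9],0],
  [0,[0.2,-0.03,6.9],0],
  [0,[0.2,-0.03,6.9],0],
  [0,[0.2,-0.03,6.9],0],
  [0,[0.2,-0.03,6.9],0],
  [0,[0.2,-0.03,6.9],0],
])

```text
time_s: 12.5
eef_pos: [0.5604, 0.2417, 0.133]
eef_rot: [-1.899, 2.501, -0.001]
contact_force: [-4.3, -1.4, 6.0]
grip_width: 0.0311
grip_force: 59.0
```

```bash
python3 go.py
```

```text
12.5 TCP gauge mm [-0.9  0.3] z 0.133 xyaw rel 222.21 tilt [ 0.001  0.    -1.   ] q [ 0.29  0.63 -1.06  1.6   0.57  1.25  2.  ] w 0.0311 F [-4.3 -1.4  6. ] m [-0.25  0.88 -0.04]
```

```bash
cat > t.py <<'E'
from h import *
p,M,s=tool();y=(np.degrees(np.arctan2(M[1,0],M[0,0]))-32.2)%360
print(round(s["time_s"],2),"turned",round(222.21-y,1),"mz",round(s["moment"][2],3),"F",np.round(s["contact_force"],1),"q7",round(s["q"][6],2),"eff7",round(s["effort"][6],3))
E
python3 t.py
```

```text
12.5 turned -0.0 mz -0.039 F [-4.3 -1.4  6. ] q7 2.0 eff7 0.003
```

Request:
servo_tool([
  [0,[0,0,0],1],
  [0,[0,0,0],2],
  [0,[0,0,0],2],
])

```text
time_s: 12.75
eef_pos: [0.5602, 0.2418, 0.133]
eef_rot: [-1.619, 2.691, -0.001]
contact_force: [-4.5, -0.7, 5.4]
grip_width: 0.0312
grip_force: 59.3
```

```bash
python3 t.py
```

```text
12.75 turned 12.4 mz 0.073 F [-4.5 -0.7  5.4] q7 1.81 eff7 -2.152
```

Request:
servo_tool([
  [0,[0,0,0],1],
  [0,[0,0,0],2],
  [0,[0,0,0],3],
  [0,[0,0,0],3],
])

```text
time_s: 13.08
eef_pos: [0.56, 0.242, 0.133]
eef_rot: [-1.178, 2.911, -0.0]
contact_force: [-5.7, -1.4, 5.8]
grip_width: 0.0312
grip_force: 59.4
```

```bash
python3 t.py
```

```text
13.08 turned 30.3 mz 0.08 F [-5.7 -1.4  5.8] q7 1.52 eff7 -2.208
```

Request:
servo_tool([
  [0,[0,0,0],1],
  [0,[0,0,0],1],
])

```text
time_s: 13.25
eef_pos: [0.5599, 0.242, 0.133]
eef_rot: [-1.025, 2.969, 0.0]
contact_force: [-6.1, -1.5, 5.9]
grip_width: 0.0315
grip_force: 59.4
```

```bash
python3 t.py
```

```text
13.25 turned 36.3 mz 0.079 F [-6.1 -1.5  5.9] q7 1.42 eff7 -1.791
```

Request:
servo_tool([
  [0,[0,0,0],1],
  [0,[0,0,0],1],
])

```text
time_s: 13.42
eef_pos: [0.5599, 0.2421, 0.133]
eef_rot: [-0.869, 3.018, 0.0]
contact_force: [-6.2, -1.9, 6.6]
grip_width: 0.0314
grip_force: 59.5
```

```bash
python3 t.py
```

```text
13.42 turned 42.3 mz 0.1 F [-6.2 -1.9  6.6] q7 1.33 eff7 -1.79
```

Request:
servo_tool([
  [0,[0,0,0],1],
  [0,[0,0,0],1],
])

```text
time_s: 13.58
eef_pos: [0.5599, 0.2421, 0.133]
eef_rot: [-0.71, 3.06, 0.0]
contact_force: [-5.7, -0.8, 6.3]
grip_width: 0.0315
grip_force: 59.5
```

```bash
python3 t.py
```

```text
13.58 turned 48.3 mz 0.066 F [-5.7 -0.8  6.3] q7 1.23 eff7 -1.791
```

Request:
servo_tool([
  [0,[0,0,0],1],
  [0,[0,0,0],1],
])

```text
time_s: 13.75
eef_pos: [0.5598, 0.2422, 0.133]
eef_rot: [-0.549, 3.093, 0.001]
contact_force: [-5.8, -0.3, 6.5]
grip_width: 0.0312
grip_force: 59.5
```

```bash
python3 t.py
```

```text
13.75 turned 54.3 mz 0.059 F [-5.8 -0.3  6.5] q7 1.14 eff7 -1.793
```

Request:
servo_tool([
  [0,[0,0,0],1],
  [0,[0,0,0],1],
])

```text
time_s: 13.92
eef_pos: [0.5598, 0.2423, 0.133]
eef_rot: [-0.386, 3.117, 0.001]
contact_force: [-6.1, -0.3, 6.0]
grip_width: 0.0316
grip_force: 59.5
```

```bash
python3 t.py
```

```text
13.92 turned 60.3 mz 0.124 F [-6.1 -0.3  6. ] q7 1.04 eff7 -1.794
```

Request:
servo_tool([
  [0,[0,0,0],1],
  [0,[0,0,0],1],
])

```text
time_s: 14.08
eef_pos: [0.5598, 0.2424, 0.133]
eef_rot: [-0.223, 3.133, 0.001]
contact_force: [-5.9, -0.4, 5.6]
grip_width: 0.0314
grip_force: 59.5
```

```bash
python3 t.py
```

```text
14.08 turned 66.3 mz 0.1 F [-5.9 -0.4  5.6] q7 0.94 eff7 -1.796
```

Request:
servo_tool([
  [0,[0,0,0],1],
  [0,[0,0,0],1],
])

```text
time_s: 14.25
eef_pos: [0.5598, 0.2424, 0.133]
eef_rot: [-0.058, 3.141, 0.001]
contact_force: [-6.9, -0.2, 6.2]
grip_width: 0.0313
grip_force: 59.5
```

```bash
python3 t.py
```

```text
14.25 turned 72.3 mz 0.07 F [-6.9 -0.2  6.2] q7 0.85 eff7 -1.797
```

Request:
servo_tool([
  [0,[0,0,0],1],
  [0,[0,0,0],1],
])

```text
time_s: 14.42
eef_pos: [0.5598, 0.2425, 0.133]
eef_rot: [0.106, 3.139, 0.002]
contact_force: [-5.7, 0.1, 6.0]
grip_width: 0.0311
grip_force: 59.5
```

```bash
python3 t.py
```

```text
14.42 turned 78.3 mz 0.092 F [-5.7  0.1  6. ] q7 0.75 eff7 -1.799
```

Request:
servo_tool([
  [0,[0,0,0],1],
  [0,[0,0,0],1],
])

```text
time_s: 14.58
eef_pos: [0.5598, 0.2426, 0.133]
eef_rot: [0.27, 3.129, 0.002]
contact_force: [-6.4, 0.5, 5.5]
grip_width: 0.0314
grip_force: 59.5
```

```bash
python3 t.py
```

```text
14.58 turned 84.3 mz 0.096 F [-6.4  0.5  5.5] q7 0.65 eff7 -1.801
```

Request:
servo_tool([
  [0,[0,0,0],1],
  [0,[0,0,0],1],
])

```text
time_s: 14.75
eef_pos: [0.5598, 0.2427, 0.133]
eef_rot: [0.433, 3.111, 0.002]
contact_force: [-5.9, 1.2, 6.2]
grip_width: 0.0316
grip_force: 59.4
```

```bash
python3 t.py
```

```text
14.75 turned 90.3 mz 0.036 F [-5.9  1.2  6.2] q7 0.56 eff7 -1.802
```

Request:
servo_tool([
  [0,[0,0,0],1],
  [0,[0,0,0],1],
])

```text
time_s: 14.92
eef_pos: [0.5598, 0.2427, 0.133]
eef_rot: [0.595, 3.084, 0.002]
contact_force: [-5.6, 2.0, 6.8]
grip_width: 0.0315
grip_force: 59.5
```

```bash
python3 t.py
```

```text
14.92 turned 96.2 mz 0.123 F [-5.6  2.   6.8] q7 0.46 eff7 -1.904
```

Request:
servo_tool([
  [0,[0,0,0],1],
  [0,[0,0,0],1],
])

```text
time_s: 15.08
eef_pos: [0.5598, 0.2428, 0.133]
eef_rot: [0.754, 3.049, 0.002]
contact_force: [-5.1, 1.5, 6.7]
grip_width: 0.0312
grip_force: 59.6
```

```bash
python3 t.py
```

```text
15.08 turned 102.2 mz 0.056 F [-5.1  1.5  6.7] q7 0.36 eff7 -1.814
```

Request:
servo_tool([
  [0,[0,0,0],1],
  [0,[0,0,0],1],
])

```text
time_s: 15.25
eef_pos: [0.5599, 0.2428, 0.133]
eef_rot: [0.913, 3.006, 0.003]
contact_force: [-5.4, 0.4, 6.1]
grip_width: 0.0315
grip_force: 59.6
```

```bash
python3 t.py
```

```text
15.25 turned 108.2 mz 0.157 F [-5.4  0.4  6.1] q7 0.27 eff7 -1.829
```

```bash
cat > t.py <<'E'
from h import *
m=[];e=[]
for i in range(5):
    p,M,s=tool();m.append(s["moment"][2]);e.append(s["effort"][6])
    if i<4: ctrl.get_image("wrist")
y=(np.degrees(np.arctan2(M[1,0],M[0,0]))-32.2)%360
print(round(s["time_s"],2),"turned",round((222.21-y)%360,1),"mz",np.mean(m).round(3),"eff7",np.round(e,3),"F",np.round(s["contact_force"],1),"q7",round(s["q"][6],2))
E
python3 t.py
```

```text
15.45 turned 107.8 mz 0.112 eff7 [-1.829 -1.057 -0.391 -0.181 -0.128] F [-5.2  2.3  5.3] q7 0.27
```

Request:
servo_tool([
  [0,[0,0,0],0.8],
  [0,[0,0,0],0.8],
])

```text
time_s: 15.62
eef_pos: [0.5599, 0.2429, 0.133]
eef_rot: [1.036, 2.966, 0.003]
contact_force: [-4.9, 1.1, 6.1]
grip_width: 0.031
grip_force: 59.6
```

```bash
python3 t.py
```

```text
15.82 turned 112.6 mz 0.129 eff7 [-1.478 -0.881 -0.355 -0.189 -0.146] F [-4.5  2.   6.8] q7 0.19
```

Request:
servo_tool([
  [0,[0,0,0],0.8],
  [0,[0,0,0],0.8],
])

```text
time_s: 15.98
eef_pos: [0.56, 0.2429, 0.133]
eef_rot: [1.159, 2.92, 0.003]
contact_force: [-5.0, 1.1, 6.2]
grip_width: 0.0318
grip_force: 59.5
```

```bash
python3 t.py
```

```text
16.18 turned 117.4 mz 0.153 eff7 [-1.497 -0.899 -0.374 -0.209 -0.167] F [-5.   1.4  5.4] q7 0.12
```

Request:
servo_tool([
  [0,[0,0,0],0.8],
  [0,[0,0,0],0.8],
])

```text
time_s: 16.35
eef_pos: [0.56, 0.2429, 0.133]
eef_rot: [1.28, 2.869, 0.003]
contact_force: [-3.9, 1.9, 5.4]
grip_width: 0.0316
grip_force: 59.5
```

```bash
python3 t.py
```

```text
16.55 turned 122.2 mz 0.166 eff7 [-1.515 -0.915 -0.391 -0.227 -0.185] F [-4.3  1.9  5. ] q7 0.04
```

Request:
servo_tool([
  [0,[0,0,0],0.8],
  [0,[0,0,0],0.8],
])

```text
time_s: 16.72
eef_pos: [0.56, 0.2429, 0.133]
eef_rot: [1.399, 2.813, 0.003]
contact_force: [-3.6, 1.8, 5.1]
grip_width: 0.0315
grip_force: 59.5
```

```bash
python3 t.py
```

```text
16.92 turned 127.0 mz 0.194 eff7 [-1.523 -0.921 -0.401 -0.239 -0.197] F [-3.2  2.3  5.7] q7 -0.04
```

The torque is climbing cleanly (0.11 to 0.19 N m), so the spindle closed at about 100° and the first click is imminent.

Request:
servo_tool([
  [0,[0,0,0],0.8],
  [0,[0,0,0],0.8],
])

```text
time_s: 17.08
eef_pos: [0.56, 0.2431, 0.133]
eef_rot: [1.516, 2.752, 0.004]
contact_force: [-4.5, 3.4, 5.7]
grip_width: 0.0317
grip_force: 59.3
```

```bash
python3 t.py
```

```text
17.28 turned 131.8 mz -0.047 eff7 [-1.267 -0.794 -0.215 -0.021  0.029] F [-3.8  2.9  6.4] q7 -0.12
```

Request:
servo_tool([
  [0,[0,0,0],0.8],
  [0,[0,0,0],0.8],
])

```text
time_s: 17.45
eef_pos: [0.5601, 0.2431, 0.133]
eef_rot: [-1.629, -2.686, -0.004]
contact_force: [-3.7, 2.8, 6.5]
grip_width: 0.0315
grip_force: 59.5
```

```bash
python3 t.py
```

```text
17.65 turned 136.6 mz 0.069 eff7 [-1.437 -0.827 -0.296 -0.129 -0.086] F [-3.8  2.7  6.1] q7 -0.2
```

Request:
servo_tool([
  [0,[0,0,0],0.8],
  [0,[0,0,0],0.8],
])

```text
time_s: 17.82
eef_pos: [0.5602, 0.2431, 0.133]
eef_rot: [-1.74, -2.616, -0.004]
contact_force: [-3.4, 3.4, 6.2]
grip_width: 0.0314
grip_force: 59.5
```

```bash
python3 t.py
```

```text
18.02 turned 141.4 mz 0.159 eff7 [-1.496 -0.892 -0.364 -0.198 -0.156] F [-3.6  2.5  6.4] q7 -0.28
```

Request:
servo_tool([
  [0,[0,0,0],0.8],
  [0,[0,0,0],0.8],
])

```text
time_s: 18.18
eef_pos: [0.5602, 0.2431, 0.133]
eef_rot: [-1.848, -2.541, -0.004]
contact_force: [-3.7, 2.8, 5.7]
grip_width: 0.0315
grip_force: 59.5
```

```bash
python3 t.py
```

```text
18.38 turned 146.2 mz 0.16 eff7 [-1.524 -0.92  -0.393 -0.228 -0.186] F [-4.2  3.8  5.3] q7 -0.35
```

Request:
servo_tool([
  [0,[0,0,0],0.8],
  [0,[0,0,0],0.8],
])

```text
time_s: 18.55
eef_pos: [0.5603, 0.2431, 0.133]
eef_rot: [-1.953, -2.461, -0.004]
contact_force: [-2.9, 2.8, 5.3]
grip_width: 0.0315
grip_force: 59.5
```

```bash
python3 t.py
```

```text
18.75 turned 151.0 mz 0.183 eff7 [-1.54  -0.934 -0.41  -0.246 -0.205] F [-3.4  3.   5. ] q7 -0.43
```

Request:
servo_tool([
  [0,[0,0,0],0.8],
  [0,[0,0,0],0.8],
])

```text
time_s: 18.92
eef_pos: [0.5603, 0.2432, 0.133]
eef_rot: [-2.054, -2.377, -0.005]
contact_force: [-3.5, 4.3, 6.6]
grip_width: 0.0313
grip_force: 59.4
```

```bash
python3 t.py
```

```text
19.12 turned 155.8 mz -0.021 eff7 [-1.306 -0.819 -0.226 -0.028  0.023] F [-4.3  3.9  5.6] q7 -0.51
```

Two clicks so far, at about 130° and 153°. The third should come near 175°.

Request:
servo_tool([
  [0,[0,0,0],0.8],
  [0,[0,0,0],1.6],
  [0,[0,0,0],2.4],
  [0,[0,0,0],2.4],
])

```text
time_s: 19.45
eef_pos: [0.5605, 0.2431, 0.133]
eef_rot: [-2.335, -2.101, -0.005]
contact_force: [-2.7, 2.6, 5.3]
grip_width: 0.0313
grip_force: 59.5
```

```bash
python3 t.py
```

```text
19.65 turned 170.2 mz 0.149 eff7 [-1.908 -1.019 -0.419 -0.236 -0.19 ] F [-2.7  3.5  6.9] q7 -0.75
```

Request:
servo_tool([
  [0,[0,0,0],0.8],
  [0,[0,0,0],0.8],
])

```text
time_s: 19.82
eef_pos: [0.5605, 0.2431, 0.133]
eef_rot: [-2.42, -2.002, -0.005]
contact_force: [-1.9, 2.7, 6.0]
grip_width: 0.0313
grip_force: 59.5
```

```bash
python3 t.py
```

```text
20.02 turned 175.0 mz 0.178 eff7 [-1.545 -0.935 -0.41  -0.247 -0.206] F [-2.8  4.1  6.3] q7 -0.82
```

Request:
servo_tool([
  [0,[0,0,0],0.5],
  [0,[0,0,0],0.5],
])

```text
time_s: 20.18
eef_pos: [0.5606, 0.2432, 0.133]
eef_rot: [-2.47, -1.94, -0.005]
contact_force: [-2.5, 4.3, 6.8]
grip_width: 0.0314
grip_force: 59.4
```

```bash
python3 t.py
```

```text
20.38 turned 178.0 mz -0.044 eff7 [-0.858 -0.462 -0.113  0.002  0.032] F [-2.   4.3  5.9] q7 -0.87
```

The third click came just past 175°, where the torque dropped to about zero. I'm releasing and lifting straight off.

Request:
servo_tool([
  [20,[0,0,0],0],
  [50,[0,0,0],0],
  [70,[0,0,0],0],
  [70,[0,0,0],0],
  [70,[0,0,0],0],
  [70,[0,0,0],0],
  [70,[0,0,-2],0],
  [70,[0,0,-5],0],
  [70,[0,0,-8],0],
  [70,[0,0,-11],0],
  [70,[0,0,-13],0],
  [70,[0,0,-13],0],
])

```text
time_s: 21.38
eef_pos: [0.5618, 0.242, 0.2663]
eef_rot: [2.47, 1.937, 0.011]
contact_force: [0.7, 0.0, 0.2]
grip_width: 0.0596
grip_force: 0.0
```

```bash
python3 go.py
python3 - <<'E'
from h import *
S=np.array([.5613,.242]);Y=np.radians(32.2);G=np.array([[np.cos(Y),-np.sin(Y)],[np.sin(Y),np.cos(Y)]])
im=cam("scene");f=im["frame"][90:200,265:405,::-1];cv2.imwrite("pics/s7.png",cv2.resize(f,None,fx=5,fy=5,interpolation=cv2.INTER_CUBIC))
C=cloud(im);L=(C[...,:2]-S)@G*1000
k=(im["depth"]>0)&(abs(L[...,1]-1)<3.5)&(L[...,0]<-40)&(L[...,0]>-125)&(C[...,2]>.037)&(C[...,2]<.05);print(k.sum(),"bar x range",L[k][:,0].min(),L[k][:,0].max(),"y",np.median(L[k][:,1]),"z",np.median(C[k][:,2]))
E
```

```text
21.38 TCP gauge mm [ 0.5 -0.3] z 0.2663 xyaw rel 44.01 tilt [ 0.007  0.003 -1.   ] q [-0.09  0.33 -0.5   1.46  0.16  1.38 -0.84] w 0.0596 F [0.7 0.  0.2] m [-0.04  0.02  0.02]
66 bar x range -97.09241773581962 -40.31756289223711 y 0.4601925110905214 z 0.0428455556270515
```

View pics/s7.png

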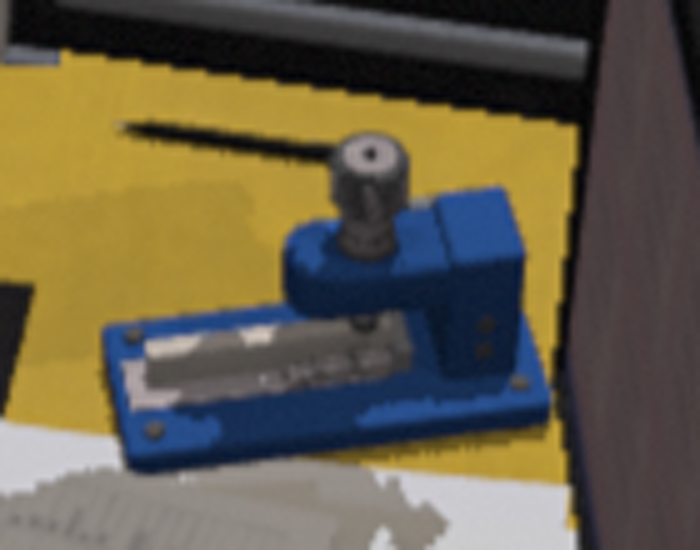

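The bar lies from (150,365) in under the spindle foot at (365,320), up against the stop. Its outer end measures -97 mm against -98 expected, so it is home and clamped, with the robot clear.

```bash
python3 -c "
from bench import ctrl
print(ctrl.finish_job())"
```

```text
the job is handed in; nothing more can be done
None
```

The parallel is fully home against the stop and clamped after exactly three ratchet clicks; the robot let go and lifted clear, no bystander was handled, and I handed the job in at about 21 s on the robot's clock.

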